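# Tip the spring pan with the scraper and clear its offcuts into the cup

## Task

Take the scraper from its rack, press its edge onto the floor of the spring-loaded offcut pan behind the three steel offcuts so that the pan tips well down but does not bottom on its stop, and keep it tipped while you sweep all three over the open lip into the cup below. Press gently, keep the fingers off the pan and the offcuts, and let the pan come back level. Then hang the scraper in its rack again as it was; leave the cup standing where it is and the other things alone.

Things in the scene. Friction and masses are not known exactly. Their poses are not given: they have to be found in the camera images.
- stand: Grey steel stand of the pan, fixed to the bench: base plate 120 x 160 x 8 mm and two posts 177 mm high. Origin: on the bench straight below the pan's hinge axis. Its x axis is the direction of the hinge axis; the pan reaches from the hinge along its -y axis. z up.
- pan (a joint): Tilt of the pan about its hinge, an axis along the stand's x, 165 mm above the stand's origin. 0 = level (held there by a damped spring), positive = mouth down, stop at 0.42 rad; 0.25 to 0.4 is well down. It takes about 0.15 N m to start tipping, 0.4 N m to hold 0.32 rad, and rises when let go. The top of the pan's floor lies in the plane of the axis.
- pan_lip (a point): Middle of the open lip, on the floor's top, 220 mm from the hinge; moves and tilts with the pan (y towards the hinge, z out of the floor). Aluminium pan, black rubber floor from 60 to 220 mm from the hinge, 64 mm wide inside; side and back walls 18 mm high, 4 mm thick; no rim at the mouth. The offcuts cling to the rubber and do not slide even when fully tipped.
- slug_c (a point): Centre of a plain steel disc lying flat on the pan's floor, 18 mm across, 9 mm thick, about 18 g.
- barend_c (a point): Centre of a plain steel bar end lying on the pan's floor, 20 x 13 x 9 mm, about 18 g.
- angle_c (a point): Centre of a plain steel L-shaped offcut lying on the pan's floor, legs 18 mm, 6 mm thick, 10 mm high, about 14 g. The three offcuts lie in any order, 104 to 176 mm from the hinge axis and up to 12 mm off the pan's middle line.
- cup: White plastic cup standing loose on the bench under the pan's mouth, 110 mm across its rim, 60 mm high, wall 3 mm. Origin: centre of its underside, z up.
- scraper_c (a point): Centre of the scraper's wooden handle (100 x 20 x 28 mm along the scraper's x, y, z). The steel blade, 54 mm wide along x and 3 mm thick in y, hangs down from the middle of the handle; it is clamped at a setting that differs each time, so its lower edge lies 76 to 104 mm below this point: find it by touch. 150 g. It hangs with its axes parallel to the rack's, the handle's ends resting on the two blocks; grip the middle of the handle across its 20 mm from above.
- rack: Wooden rack fixed to the bench: base 110 x 60 x 6 mm and two blocks, 66 mm apart along its x, 20 mm wide, 50 mm deep, tops 100 mm above the bench; the blade hangs between them and the handle's centre is then 114 mm above the bench. Origin: centre of its underside, x along the handle, z up.
- can: Bystander: closed can 84 mm across and 100 mm high standing on the bench. Origin: centre of its underside. The rack and the can may change places between left and right.
- wirebrush: Bystander: hand brush lying on the bench beyond the pan.
- wrench: Bystander: steel open-end wrench lying on the bench.
- hammer: Bystander: wooden-handled hammer lying on the bench.
- driver: Bystander: screwdriver lying on the bench.
- jar: Bystander: glass jar, 60 mm across and 80 mm high, on the bench.
- firebrick: Bystander: half firebrick 115 x 65 x 50 mm on the bench.
- tape: Bystander: ring of grey tape 80 mm across, 24 mm high, on the bench.
Not all that is in view belongs to the job. Leave any purple look-alike of the cup alone. Of the things shaped like the rack, the wooden one is meant.

How it is judged:
On the way, in this order (a step that is already met when the one before it is completed fails the run):
1. the scraper holds the pan tipped down by more than 0.25 rad with all three offcuts still in it (value of joint pan above 0.25 rad and contact force between scraper and pan above 0.5 N and y of slug_c in the frame of pan_lip between 0.002 and 0.162 m and z of slug_c in the frame of pan_lip between 0 and 0.02 m and y of barend_c in the frame of pan_lip between 0.002 and 0.162 m and z of barend_c in the frame of pan_lip between 0 and 0.02 m and y of angle_c in the frame of pan_lip between 0.002 and 0.162 m and z of angle_c in the frame of pan_lip between 0 and 0.02 m), for 0.2 s.
2. all three offcuts are in the cup (horizontal distance between each of slug_c, barend_c, angle_c and cup below 0.05 m and z of slug_c in the frame of cup between 0 and 0.05 m and z of barend_c in the frame of cup between 0 and 0.05 m and z of angle_c in the frame of cup between 0 and 0.05 m), for 0.2 s.
At the end, for the whole second after the job is handed in: All three offcuts lie in the upright cup, the pan is level again (within 0.05 rad), and the scraper hangs at rest in its rack: handle on both blocks, upright within 0.12 rad, within 12 mm of the rack's middle along the handle and 22 mm across it (all of step 2 and angle between cup's own z axis and vertical below 0.1 rad and linear speed of each of cup, scraper below 0.02 m/s and value of joint pan below 0.05 rad and x of scraper_c in the frame of rack between -0.012 and 0.012 m and y of scraper_c in the frame of rack between -0.022 and 0.022 m and z of scraper_c in the frame of rack between 0.109 and 0.119 m and angle between scraper_c's own z axis and vertical below 0.12 rad); the robot touches nothing.
It fails at once if an offcut is pushed over the lip while the pan is tipped by less than 0.15 rad ((y of slug_c in the frame of pan_lip between -0.012 and -0.002 m and z of slug_c in the frame of pan_lip above -0.002 m and value of joint pan below 0.15 rad) or (y of barend_c in the frame of pan_lip between -0.012 and -0.002 m and z of barend_c in the frame of pan_lip above -0.002 m and value of joint pan below 0.15 rad) or (y of angle_c in the frame of pan_lip between -0.012 and -0.002 m and z of angle_c in the frame of pan_lip above -0.002 m and value of joint pan below 0.15 rad)).
It fails at once if the fingers touch the pan or an offcut (contact force between the fingers and slug above 1 N or contact force between the fingers and barend above 1 N or contact force between the fingers and angle above 1 N or contact force between the fingers and pan above 1 N).
It fails at once if the scraper is pressed on the pan with more than 25 N, or the pan is driven onto its stop (beyond 0.41 rad) (contact force between scraper and pan above 25 N or value of joint pan above 0.41 rad).
It fails at once if the cup is shifted by more than 30 mm or tipped over (distance of cup from where it was at the start of the episode above 0.03 m or angle between cup's own z axis and vertical above 0.5 rad).
It fails at once if a bystander is shifted by more than 30 mm (distance of any of can, wirebrush, wrench, hammer, driver, jar, firebrick, tape from where it was at the start of the episode above 0.03 m).
It also fails if it takes over 64 s, if anything falls off the work surface, if the arm or the gripper's body presses on something with over 40 N, if the wrist force passes 120 N, or if a joint passes its speed limit or range.

## Robot

A 6-joint arm with a two-finger parallel gripper is mounted at the origin on the work surface. World frame = base frame: x ahead of the robot, y to its left, z up, the work surface at z = 0. Lengths are in m, angles in rad, forces in N, time in s.
With the tool pointing down it reaches from about 0.3 to 0.825 m from the base axis. Payload 5.4 kg.
Tool frame: the origin (TCP) lies on the mounting face of the last link; the fingertips stand 190 mm ahead of it and the grasp point (between the pads) lies 171 mm ahead of it; x points along the fingers, y is the direction in which the jaws open and shut, and the axes are right-handed (so a half turn about x gives the same grasp; the last joint's range is limited). The gripper opens to 92 mm and grips with 3 to 60 N. Pads are 20 mm wide; open, the fingers measure 128 mm over their backs; the gripper's body (75 mm by 189 mm) begins 69 mm behind the grasp point.
Start: joints at [-1.487, 0.158, 1.597, -0, 1.386, -0.21], TCP at [0.166, -0.55, 0.405] pointing down, gripper open.
Joint ranges: [-2.91, 2.91], [-0.94, 2.29], [0.18, 2.7], [-1.29, 4.43], [0.17, 2.64], [-3, 3]. Speed limits (rad/s): [2.57, 2.57, 3.14, 3.14, 3.14, 3.14].

## Interface

Orientations are given as a unit quaternion [x, y, z, w].
In Python, from rig import bot, imaging, nets gives the robot as it stands. The module is installed in compiled form; this text tells all that it offers.
- The arm moves only by the tool apply_moves, never from a script. Its argument "targets" is a list of rows, each a list of 6 numbers: the shift along the tool's x, y, z in units of 0.2 m (1.0 is 0.2 m), then the turn, a rotation vector about the tool's x, y, z in units of 360 degrees (1.0 is 360 degrees). A call has exactly 5 rows; each row is the pose to reach, as a shift and turn from the pose commanded when the call began, along the tool's axes at that moment, turning the shorter way round; what a row does not reach only later rows make up. A row lasts 1/10 s, in which the tool goes at most 50 mm and 8.59 degrees, less where a joint would pass 70% of its speed; a pose out of reach is approached as far as the arm can. A call with a number of a shift or a turn outside -1 to 1 is refused whole. A call with a gripper value outside its range is refused whole. "claw" is the gripper's target within -1 to 1 (fully open at 1, half-way at 0, shut at -1), set as the call begins (left out, the last holds). The fingers move at their own pace and stop on an object; the grip force is fixed at half the most. Time passes only in rows, so rows that repeat a pose let the fingers close, or fill a call up. It gives the time, the measured TCP pose, the force and the opening at its end, in the units of the state.
- bot.get_state(): the state, without advancing time (a new reading comes with each control period).
- imaging.get_image(name): name is "side" or "top" or "wrist"; returns a dict with "color" (480x640x3 uint8, blue, green, red), "z_map" (480x640 float32, m along the optical axis (not along the pixel's ray), 0 where there is no reading), "fx", "fy", "cx", "cy" (pixels), "cam_to_world" (4x4, takes a point from camera to world coordinates); the wrist camera has in their place "tool_from_camera" (4x4, takes a point from camera to tool coordinates, whose origin is the TCP and whose axes are the tool frame's). Camera axes: x right, y down, z forward; pixel columns grow to the right and rows downward; lengths in m; the calibration is good to about 2 mm. A picture is of the moment at which its call begins: read the wrist's pose just before it.
- bot.job_done(): hands the job in, once; it reports no verdict.
Trained networks look in a picture, given as the dict that the camera call returned (one of the last four; its "shot" number tells which), for a name from the list of things; names that differ only in an ending like _2 or _b are one class to them, and where a whole thing is asked for, a point or a joint stands for the part that bears it (a point fixed in the world has none). Each returns a list of dicts, best first, with "p" (0 to 1); they miss things now and then, are a little off and sometimes report something else, mostly with a low value. They report only what shows in the picture. A call takes as long as a camera call. They do not tell look-alikes from the thing itself.
- nets.trace(picture, label): "region" (480x640 bool, what is visible of it) and "uv" ([column, row] in pixels, amid what is visible of it).
The state is a dict: "time": time; "q": joint angles; "qd": joint speeds; "effort": joint torques, N m; "tool_pos": TCP position; "tcp_rot": TCP orientation; "contact_force": force on the tool from outside, world axes, zero at the start; "moment": the same for the moment, N m; "gripper_width": finger opening in m.
Only numpy, scipy, OpenCV 4.12 (cv2) and the standard library are available. Lean on these libraries where they do the work, as an engineer would, in place of code of your own. Each camera call takes 0.05 s, during which the arm holds its last target.

## Working session

There is one attempt and no reset: what is moved stays moved. The work goes in short steps, Python scripts to look and compute and a tool call to move; the robot and the scene stay as the last step left them, time stands still between calls to the robot, and variables do not carry over. Pictures are saved under pics/ and viewed, and the job is handed in when it is done.

Besides the shell and the picture viewer there is one more tool, called after "Emit:" by a JSON object that holds its "fn" and its "kwargs". apply_moves: Moves the arm, as the interface text tells. Shifts and turns lie within -1 to 1; 1 stands for 0.2 m of shift or 360 degrees of turn. Its arguments: {"type":"object","properties":{"targets":{"type":"array"},"claw":{"type":"number"}},"required":["targets"]}

```bash
mkdir -p pics; python3 - <<'E'
from rig import bot, imaging, nets
import cv2, pickle
print(bot.get_state())
for n in ("side","top","wrist"):
    p=imaging.get_image(n); cv2.imwrite(f"pics/{n}0.png",p["color"]); pickle.dump(p,open(f"{n}0.pkl","wb"))
    print(n,p["fx"],p["cx"],p["cy"],p.get("cam_to_world",p.get("tool_from_camera")))
E
```

```text
{'time': 0.0, 'q': array([-1.48709576e+00,  1.59061175e-01,  1.59821784e+00,  7.34293052e-06,
        1.38617072e+00, -2.10145089e-01]), 'qd': array([-0.00081418, -0.00139095, -0.00088891,  0.00019499, -0.00124716,
       -0.00065652]), 'effort': array([-1.46385133e-05, -3.85580528e+01, -3.22105443e+01,  7.00930716e-02,
        3.77577741e-02, -1.41901719e-04]), 'tool_pos': array([ 0.16647305, -0.55009233,  0.40371898]), 'tcp_rot': array([ 0.69953238,  0.10417135, -0.69944432,  0.10286114]), 'contact_force': array([-0.66444392, -0.18306895,  0.13714949]), 'moment': array([-0.02443668, -0.03896305,  0.04506811]), 'gripper_width': 0.09187878265627687}
side 532.6635280741503 323.36399258233695 237.34421029544913 [[-0.875712   -0.34027929  0.34254707  0.17657225]
 [-0.48257002  0.64027305 -0.59764253  0.67463579]
 [-0.01595828 -0.68866568 -0.72490338  0.96594776]
 [ 0.          0.          0.          1.        ]]
top 608.1506998291208 314.12969980720663 241.42517385744847 [[-0.00915732 -0.99086079  0.13457725  0.36340044]
 [-0.99993101  0.0100639   0.00605781 -0.02198231]
 [-0.00735682 -0.13451249 -0.99088459  1.62536039]
 [ 0.          0.          0.          1.        ]]
wrist 394.3611091548722 319.3573157153099 236.37898206178042 [[ 1.20825673e-03 -2.72080203e-01  9.62273819e-01  1.88340540e-02]
 [ 9.99999129e-01 -1.82810863e-04 -1.30731489e-03  3.80500297e-04]
 [ 5.31608609e-04  9.62274560e-01  2.72079745e-01 -7.71902051e-02]
 [ 0.00000000e+00  0.00000000e+00  0.00000000e+00  1.00000000e+00]]
```

View pics/side0.png

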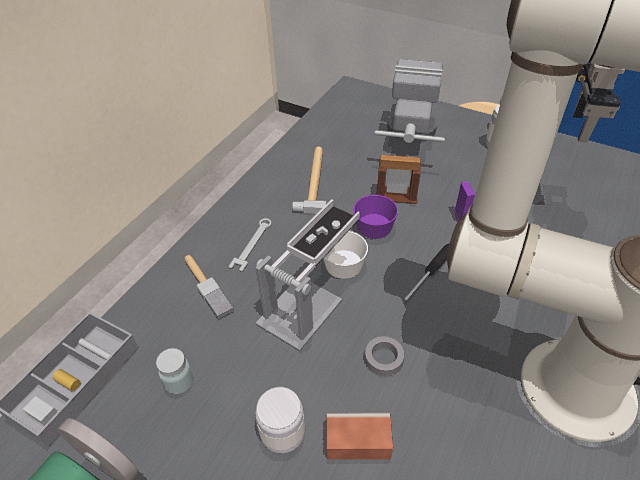

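View pics/top0.png

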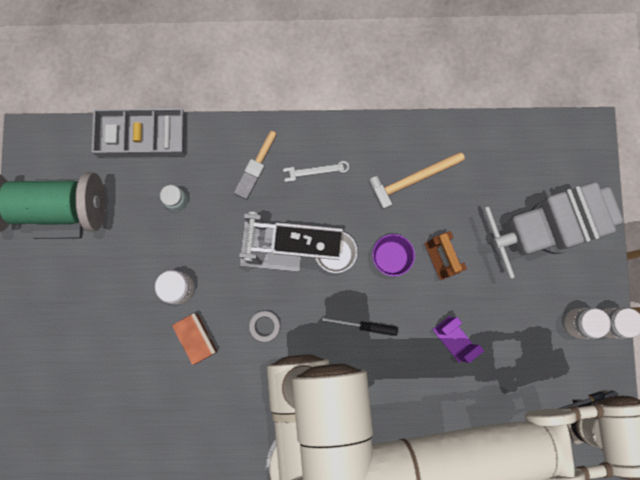

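The wooden rack with the scraper is at top (446,256), with a purple rack look-alike at (459,340). The white cup is at (337,252) under the pan's mouth, and the purple cup at (393,256) is a look-alike. The wooden rack and white cup match the description. I'll measure next.

```bash
cat > h.py <<'E'
import numpy as np, cv2, pickle
from scipy.spatial.transform import Rotation as R
def cloud(p,T=None):
    T=p["cam_to_world"] if T is None else T
    z=p["z_map"]; v,u=np.mgrid[0:480,0:640]
    P=np.stack([(u-p["cx"])/p["fx"]*z,(v-p["cy"])/p["fy"]*z,z],-1)
    W=P@T[:3,:3].T+T[:3,3]; W[z==0]=np.nan
    return W
E
python3 - <<'E'
from h import *
from rig import imaging,nets
for n in ("top","side"):
    p=imaging.get_image(n); W=cloud(p); pickle.dump(p,open(n+"1.pkl","wb"))
    for l in ["stand","pan","slug_c","barend_c","angle_c","cup","scraper_c","rack","can","jar"]:
        for r in nets.trace(p,l)[:3]:
            pts=W[r["region"]]; pts=pts[np.isfinite(pts[:,0])]
            if len(pts)==0: continue
            print(n,l,round(r["p"],2),np.round(r["uv"]),len(pts),"med",np.round(np.median(pts,0),3),"min",np.round(np.percentile(pts,2,0),3),"max",np.round(np.percentile(pts,98,0),3))
    c=p["color"]
    if n=="top": cr=c[195:295,225:485]; 
    else: cr=c[130:360,230:460]
    cv2.imwrite(f"pics/{n}crop1.png",cv2.resize(cr,None,fx=3 if n=="top" else 2.6,fy=3 if n=="top" else 2.6,interpolation=cv2.INTER_CUBIC))
E
```

```text
top stand 0.62 [282. 244.] 4059 med [0.559 0.066 0.164] min [ 0.513 -0.071  0.001] max [0.628 0.176 0.186]
top stand 0.26 [254. 173.] 789 med [0.772 0.154 0.019] min [0.709 0.101 0.006] max [0.874 0.192 0.028]
top pan 0.88 [299. 237.] 2274 med [0.564 0.019 0.167] min [ 0.524 -0.071  0.159] max [0.606 0.144 0.187]
top slug_c 0.54 [319. 244.] 37 med [ 0.549 -0.027  0.175] min [ 0.542 -0.034  0.17 ] max [ 0.557 -0.022  0.18 ]
top barend_c 0.53 [294. 235.] 44 med [0.575 0.033 0.175] min [0.569 0.023 0.164] max [0.581 0.043 0.181]
top cup 0.76 [394. 256.] 1409 med [ 0.544 -0.224  0.009] min [ 0.491 -0.269 -0.002] max [ 0.589 -0.169  0.064]
top cup 0.75 [440. 259.] 645 med [ 0.53  -0.344  0.014] min [ 0.481 -0.389 -0.002] max [ 0.589 -0.313  0.107]
top cup 0.69 [346. 261.] 778 med [ 0.533 -0.089  0.01 ] min [ 0.499 -0.119 -0.003] max [ 0.594 -0.027  0.067]
top scraper_c 0.84 [450. 256.] 535 med [ 0.535 -0.35   0.126] min [ 0.49  -0.375  0.009] max [ 0.579 -0.327  0.134]
top scraper_c 0.4 [198. 338.] 1308 med [0.33  0.296 0.05 ] min [0.273 0.251 0.005] max [0.387 0.345 0.058]
top rack 0.78 
[... 1561 characters left out ...]
in [0.321 0.085 0.001] max [0.394 0.16  0.026]
side scraper_c 0.65 [398. 167.] 1025 med [ 0.535 -0.348  0.093] min [ 0.491 -0.492  0.   ] max [ 0.6   -0.325  0.129]
side rack 0.86 [401. 189.] 740 med [ 0.517 -0.343  0.035] min [ 0.48  -0.378  0.   ] max [ 0.577 -0.312  0.1  ]
side rack 0.73 [463. 200.] 440 med [ 0.356 -0.342  0.074] min [ 0.335 -0.368  0.006] max [ 0.375 -0.326  0.101]
side can 0.89 [280. 421.] 2631 med [0.449 0.363 0.097] min [0.419 0.317 0.007] max [0.493 0.392 0.102]
side jar 0.72 [313. 244.] 2899 med [0.567 0.031 0.166] min [ 0.519 -0.076 -0.002] max [0.67  0.15  0.183]
side jar 0.58 [174. 370.] 1252 med [0.684 0.368 0.066] min [0.669 0.338 0.005] max [0.72  0.39  0.082]
```

View pics/topcrop1.png

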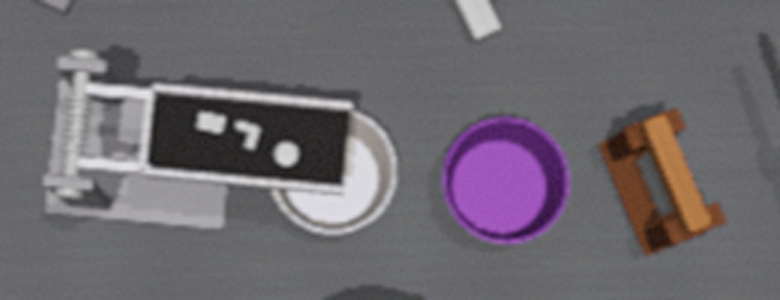

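View pics/sidecrop1.png

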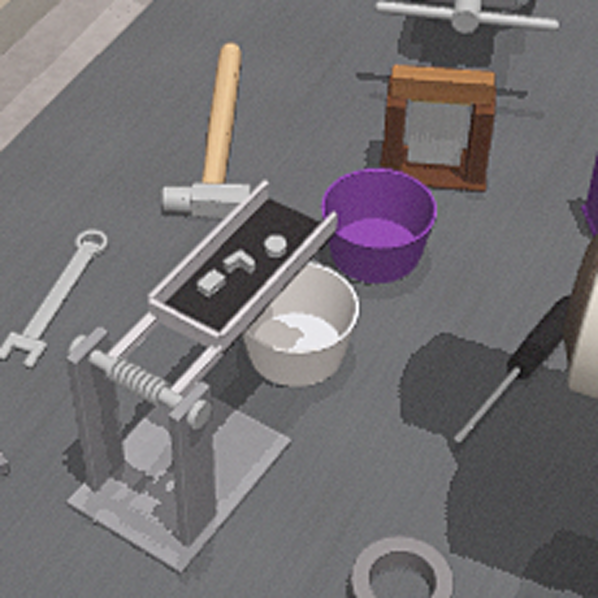

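```bash
python3 - <<'E'
from h import *
for n in ("top","side"):
    p=pickle.load(open(n+"1.pkl","rb")); W=cloud(p); X,Y,Z=W[...,0],W[...,1],W[...,2]
    def rect(m,l):
        P=W[m]; r=cv2.minAreaRect(P[:,:2].astype(np.float32)*1000); print(n,l,m.sum(),"z",np.round(np.median(P[:,2]),4),"c",np.round(r[0],1),"size",np.round(r[1],1),"ang",round(r[2],1))
        d=P[:,:2]-P[:,:2].mean(0); u,s,vt=np.linalg.svd(d,full_matrices=False); print("   mean",np.round(P.mean(0),4),"pca",np.round(np.degrees(np.arctan2(vt[0,1],vt[0,0])),2))
    rect((abs(X-.535)<.08)&(abs(Y+.35)<.05)&(Z>.118)&(Z<.14),"handle")
    rect((abs(X-.535)<.08)&(abs(Y+.35)<.05)&(Z>.09)&(Z<.108),"rackblocks")
    rect((abs(X-.56)<.07)&(Y<.08)&(Y>-.1)&(Z>.178)&(Z<.195),"walls top")
    rect((abs(X-.56)<.07)&(Y<.15)&(Y>-.1)&(Z>.155)&(Z<.195),"pan all")
    g=p["color"].max(-1)<70
    rect((abs(X-.56)<.07)&(Y<.15)&(Y>-.1)&(Z>.155)&(Z<.172)&g,"rubber")
    m=(abs(X-.545)<.08)&(abs(Y+.07)<.08)&(Z>.05)&(Z<.07)
    P=W[m][:,:2]; A=np.c_[2*P,np.ones(len(P))]; s=np.linalg.lstsq(A,(P**2).sum(1),rcond=None)[0]; print(n,"cup rim",len(P),s[:2],np.sqrt(s[2]+s[:2]@s[:2]),P.min(0),P.max(0))
    # offcuts: brighter
    m=((abs(X-.565)<.035)&(Y<.07)&(Y>-.09)&(Z>.164)&(Z<.183)&(p["color"].min(-1)>110)).astype(np.uint8)
    k,lab,st,c=cv2.connectedComponentsWithStats(m)
    for i in range(1,k):
        if st[i,4]>12: print(n,"cut",st[i],np.round(np.nanmean(W[lab==i],0),4))
E
```

```text
top handle 346 z 0.1285 c [ 536.6 -350.4] size [99.4 22.8] ang 20.4
   mean [ 0.5362 -0.3495  0.1283] pca -158.89
top rackblocks 203 z 0.1007 c [ 537.5 -354.3] size [106.   51.6] ang 21.3
   mean [ 0.5334 -0.353   0.1004] pca -158.52
top walls top 279 z 0.1833 c [561.3   2.4] size [159.2  73.3] ang 84.1
   mean [ 0.5626 -0.0012  0.1834] pca -98.49
top pan all 2596 z 0.1679 c [572.6  34.7] size [230.2 112.9] ang 89.7
   mean [0.5647 0.0289 0.1698] pca -96.18
top rubber 1291 z 0.1658 c [572.1  26.3] size [100.9 205. ] ang 0.3
   mean [0.5631 0.0032 0.1656] pca -95.12
top cup rim 154 [ 0.54901276 -0.06829475] 0.05209706110388572 [ 0.49524434 -0.12103542] [ 0.60068754 -0.01686448]
top cut [293 225  21   4  30] [0.5952 0.0141 0.1771]
top cut [315 227  28   5  46] [ 0.5888 -0.0487  0.1781]
top cut [290 232  10   7  53] [0.5758 0.033  0.1739]
top cut [303 235   9  10  46] [0.5664 0.0024 0.1734]
top cut [316 242   9   9  54] [ 0.5498 -0.0274  0.1732]
side handle 277 z 0.1255 c [ 534.5 -348.7] size [99.8 25.5] ang 20.3
   mean [ 0.5342 -0.3464  0.125 ] pca -158.68
side rackblocks 239 z 0.0992 c [ 535.1 -350.7] size [106.   48.9] ang 20.9
   mean [ 0.5308 -0.3413  0.0994] pca -159.04
side walls top 309 z 0.1813 c [559.5   2. ] size [162.4  74.9] ang 84.4
   mean [0.5581 0.0048 0.1812] pca 79.97
side pan all 3059 z 0.1668 c [572.4  33.9] size [115.2 232.3] ang 0.0
   mean [0.5644 0.0393 0.1689] pca 84.13
side rubber 981 z 0.1638 c [563.   35.5] size [230.6  76.9] ang 80.9
   mean [ 0.5638 -0.0031  0.1637] pca 86.17
side cup rim 225 [ 0.54749793 -0.06663256] 0.05252123020731591 [ 0.49287235 -0.12369565] [ 0.57563348 -0.01112188]
side cut [291 200  42  47 281] [ 0.592  -0.0046  0.1743]
side cut [332 221   8   8  53] [ 0.5477 -0.026   0.1714]
side cut [316 226  12   9  49] [0.5649 0.0033 0.1719]
side cut [306 234  10  10  64] [0.5736 0.0344 0.1713]
side cut [317 248   9  11  30] [0.5334 0.061  0.1747]
```

```bash
cat >> h.py <<'E'
import json,sys
def rot(psi,pitch=0.0):
    # tool x down, y at yaw psi(deg); pitch: extra turn about tool z (deg)
    c,s=np.cos(np.radians(psi)),np.sin(np.radians(psi))
    M=np.array([[0,0,-1.],[c,s,0],[s,-c,0]]).T
    return M@R.from_rotvec([0,0,np.radians(pitch)]).as_matrix()
def getc():
    d=json.load(open("cmd.json")); return np.array(d["p"]),np.array(d["M"])
def setc(p,M): json.dump({"p":list(map(float,p)),"M":np.array(M).tolist()},open("cmd.json","w"))
def row(p,M):
    p0,M0=getc(); sh=M0.T@(np.array(p)-p0)/.2; rv=R.from_matrix(M0.T@M).as_rotvec()/(2*np.pi)
    return np.round(np.r_[sh,rv],4)
def did(r):
    p0,M0=getc(); r=np.array(r,float)
    setc(p0+M0@r[:3]*.2, M0@R.from_rotvec(r[3:]*2*np.pi).as_matrix())
def axes(u,v):
    # pan horizontal coords -> world xy
    pass
E
python3 - <<'E'
from h import *
from rig import bot
s=bot.get_state(); M=R.from_quat(s["tcp_rot"]).as_matrix(); print(np.round(M,4))
y=M[:,1]; psi=np.degrees(np.arctan2(y[1],y[0])); print(psi)
setc([.1664,-.5501,.405],rot(psi))
for g in (111,-69): print(g,row([.5355,-.3495,.40],rot(g)))
# pan geometry
for n in ("top","side"):
    p=pickle.load(open(n+"1.pkl","rb")); W=cloud(p)
    a=np.radians(84.2); d=-np.array([np.cos(a),np.sin(a)]); e=np.array([-d[1],d[0]])
    c=np.array([.5604,.0022])
    U=(W[...,:2]-c)@d; V=(W[...,:2]-c)@e; Z=W[...,2]
    m=(Z>.176)&(Z<.19)&(abs(V)<.05)
    for lo,hi in((-.08,-.06),(-.04,-.02),(0,.02),(.03,.05),(.05,.07)):
        k=m&(U>lo)&(U<hi); L=V[k&(V<0)];H=V[k&(V>0)]; print(n,lo,len(L),len(H),np.round([L.mean(),H.mean(),(L.mean()+H.mean())/2],4))
    k=m; print("u range",np.round(np.percentile(U[k],[.5,1,2,50,98,99,99.5]),4))
    k=(Z>.155)&(Z<.2)&(abs(V)<.05)&(U<.12); print(np.round(np.percentile(U[k],[98,99,99.5,99.9,100]),4))
    k=(Z>.155)&(Z<.195)&(abs(V)>.037)&(abs(V)<.06)&(U<-.09); print("hinge blobs",np.round([U[k].mean(),U[k].min(),U[k].max()],4))
    k=(Z>.155)&(Z<.195)&(abs(V)<.02)&(U<-.1); print("spring",np.round([U[k].mean(),np.percentile(U[k],3),np.percentile(U[k],97)],4))
E
```

```text
[[-0.      0.2896 -0.9571]
 [ 0.     -0.9571 -0.2896]
 [-1.     -0.      0.    ]]
-73.16611347302495
111 [ 0.025  -0.4256 -2.0569  0.4884  0.      0.    ]
-69 [ 0.025  -0.4256 -2.0569 -0.0116  0.      0.    ]
top -0.08 16 21 [-0.0318  0.0308 -0.0005]
top -0.04 19 33 [-0.0333  0.0234 -0.005 ]
top 0 19 23 [-0.0276  0.027  -0.0003]
top 0.03 24 17 [-0.0267  0.0338  0.0036]
top 0.05 17 19 [-0.0341  0.0337 -0.0002]
u range [-0.5625 -0.5558 -0.1591 -0.0337  0.6045  0.6074  0.61  ]
[0.0751 0.0774 0.0785 0.0796 0.0798]
hinge blobs [-0.4732 -0.7687 -0.1195]
spring [-0.237  -0.5661 -0.1312]
side -0.08 33 28 [-0.0337  0.0304 -0.0016]
side -0.04 26 24 [-0.0348  0.0315 -0.0016]
side 0 26 22 [-0.035   0.0324 -0.0013]
side 0.03 22 19 [-0.0356  0.0326 -0.0015]
side 0.05 22 22 [-0.0357  0.0318 -0.002 ]
u range [-0.1596 -0.1572 -0.1533 -0.0321  0.6075  0.6098  0.6118]
[0.0742 0.0772 0.0782 0.0803 0.0832]
hinge blobs [-0.3168 -0.6326 -0.121 ]
spring [-0.2937 -0.5677 -0.1338]
```

Emit:
{"fn": "apply_moves", "kwargs": {"targets": [[0, -0.04, -0.2, 0, 0, 0], [0, -0.08, -0.4, 0, 0, 0], [0.01, -0.12, -0.6, 0, 0, 0], [0.02, -0.16, -0.8, 0, 0, 0], [0.025, -0.2, -1.0, -0.0116, 0, 0]], "claw": 1}}

```text
time: 1.75
tool_pos: [0.3476, -0.4532, 0.3997]
tcp_rot: [0.695, 0.129, -0.695, 0.129]
contact_force: [-0.2, -0.7, 0.4]
gripper_width: 0.092
```

```bash
python3 - <<'E'
from h import *
did([0.025,-0.2,-1.0,-0.0116,0,0]); print(row([.5355,-.3495,.40],rot(-69)))
E
```

```text
[ 0.     -0.148  -1.0705  0.      0.      0.    ]
```

Emit:
{"fn": "apply_moves", "kwargs": {"targets": [[0, -0.03, -0.22, 0, 0, 0], [0, -0.06, -0.44, 0, 0, 0], [0, -0.1, -0.66, 0, 0, 0], [0, -0.13, -0.88, 0, 0, 0], [0, -0.148, -1.0, 0, 0, 0]]}}

```text
time: 2.25
tool_pos: [0.5248, -0.3527, 0.3997]
tcp_rot: [0.695, 0.13, -0.695, 0.13]
contact_force: [0.7, -0.1, 0.6]
gripper_width: 0.0917
```

```bash
python3 - <<'E'
from h import *
from rig import bot,imaging
did([0,-0.148,-1.0,0,0,0]); print(row([.5355,-.3495,.40],rot(-69)))
s=bot.get_state(); p=imaging.get_image("wrist"); cv2.imwrite("pics/w1.png",p["color"])
print(s["tool_pos"],s["q"])
T=np.eye(4);T[:3,:3]=R.from_quat(s["tcp_rot"]).as_matrix();T[:3,3]=s["tool_pos"]
W=cloud(p,T@p["tool_from_camera"]);X,Y,Z=W[...,0],W[...,1],W[...,2]
for lo,hi in((.118,.14),(.09,.108)):
    m=(abs(X-.535)<.08)&(abs(Y+.35)<.06)&(Z>lo)&(Z<hi); P=W[m]
    if len(P): print(len(P),np.median(P[:,2]),cv2.minAreaRect(P[:,:2].astype(np.float32)*1000))
E
```

```text
[ 0.     -0.     -0.0705  0.      0.      0.    ]
[ 0.52484047 -0.35268033  0.39968095] [-7.82611639e-01  3.08223553e-01  1.43060933e+00  8.15255164e-04
  1.40249317e+00  4.18855884e-01]
4356 0.12899177683742785 ((537.741943359375, -350.9389953613281), (99.1995620727539, 19.785022735595703), 20.706005096435547)
2345 0.10097304741129143 ((538.264404296875, -354.658203125), (105.96174621582031, 49.916751861572266), 20.874866485595703)
```

View pics/w1.png

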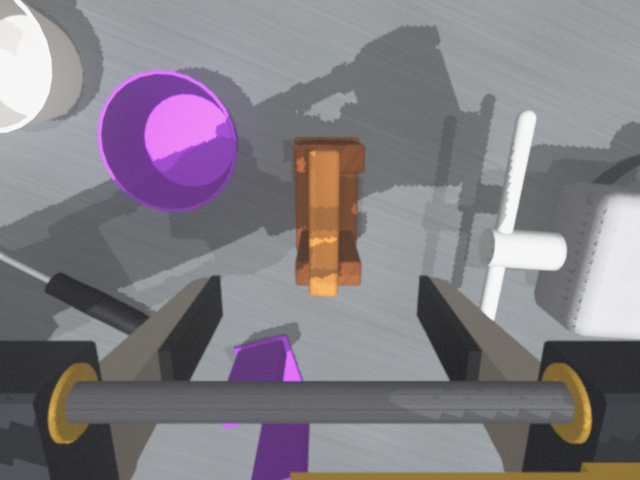

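```bash
python3 - <<'E'
from h import *
print(row([.5366,-.3502,.287],rot(-69.1)))
E
```

```text
[ 5.65e-01  5.20e-03 -7.44e-02  3.00e-04  0.00e+00  0.00e+00]
```

Emit:
{"fn": "apply_moves", "kwargs": {"targets": [[0.05, 0.005, -0.074, 0, 0, 0], [0.2, 0.005, -0.074, 0, 0, 0], [0.35, 0.005, -0.074, 0, 0, 0], [0.5, 0.005, -0.074, 0, 0, 0], [0.565, 0.005, -0.074, 0, 0, 0]]}}

```text
time: 2.8
tool_pos: [0.5355, -0.3499, 0.2832]
tcp_rot: [-0.694, -0.13, 0.696, -0.127]
contact_force: [0.1, 0.1, -0.4]
gripper_width: 0.0918
```

Emit:
{"fn": "apply_moves", "kwargs": {"targets": [[0, 0, 0, 0, 0, 0], [0, 0, 0, 0, 0, 0], [0, 0, 0, 0, 0, 0], [0, 0, 0, 0, 0, 0], [0, 0, 0, 0, 0, 0]], "claw": -1}}

```text
time: 3.3
tool_pos: [0.5369, -0.3507, 0.288]
tcp_rot: [0.696, 0.128, -0.695, 0.13]
contact_force: [-0.3, 0.5, 0.6]
gripper_width: 0.054
```

Emit:
{"fn": "apply_moves", "kwargs": {"targets": [[0, 0, 0, 0, 0, 0], [0, 0, 0, 0, 0, 0], [0, 0, 0, 0, 0, 0], [0, 0, 0, 0, 0, 0], [0, 0, 0, 0, 0, 0]]}}

```text
time: 3.8
tool_pos: [0.5366, -0.3505, 0.2867]
tcp_rot: [0.695, 0.129, -0.695, 0.129]
contact_force: [0.3, -0.1, -0.7]
gripper_width: 0.0198
```

Emit:
{"fn": "apply_moves", "kwargs": {"targets": [[-0.1, 0, 0, 0, 0, 0], [-0.3, 0, 0, 0, 0, 0], [-0.55, 0, 0, 0, 0, 0], [-0.8, 0, 0, 0, 0, 0], [-1.0, 0, 0, 0, 0, 0]]}}

```text
time: 4.3
tool_pos: [0.5365, -0.3503, 0.4898]
tcp_rot: [0.696, 0.128, -0.695, 0.13]
contact_force: [0.7, -0.8, 0.1]
gripper_width: 0.0199
```

```bash
python3 - <<'E'
from h import *
from rig import bot,imaging
did([.565,.005,-.074,0,0,0]); print(getc()[0]); did([-1,0,0,0,0,0])
s=bot.get_state(); print(s["tool_pos"],s["contact_force"],s["gripper_width"])
p=imaging.get_image("side"); pickle.dump(p,open("side2.pkl","wb")); cv2.imwrite("pics/s2.png",cv2.resize(p["color"][60:300,250:520],None,fx=2.5,fy=2.5))
H=getc()[0]; W=cloud(p)
m=(np.hypot(W[...,0]-H[0],W[...,1]-H[1])<.06)&(W[...,2]>.12)&(W[...,2]<.36)
a=np.radians(20.9); U=(W[...,:2]-H[:2])@[np.cos(a),np.sin(a)]
for z in np.arange(.18,.34,.006):
    k=m&(abs(W[...,2]-z)<.003)
    if k.sum(): print(round(z,3),k.sum(),np.round([U[k].min(),U[k].max()],3))
# handle vs tool
g=getc()
from rig import nets
E
```

```text
[ 0.53651162 -0.35018381  0.287     ]
[ 0.53645383 -0.35025526  0.48984644] [ 0.71494563 -0.78594685  0.08785004] 0.01993630036830898
0.21 2 [0.005 0.019]
0.216 38 [-0.026  0.024]
0.222 46 [-0.028  0.025]
0.228 45 [-0.025  0.025]
0.234 51 [-0.027  0.025]
0.24 50 [-0.026  0.026]
0.246 50 [-0.028  0.024]
0.252 54 [-0.027  0.024]
0.258 47 [-0.027  0.025]
0.264 46 [-0.026  0.026]
0.27 59 [-0.028  0.026]
0.276 49 [-0.027  0.026]
0.282 52 [-0.026  0.024]
0.288 46 [-0.027  0.025]
0.294 24 [-0.027  0.028]
0.3 29 [-0.029  0.044]
0.306 89 [-0.05   0.049]
0.312 102 [-0.05   0.047]
0.318 109 [-0.051  0.048]
0.324 110 [-0.051  0.049]
0.33 197 [-0.05   0.048]
0.336 21 [-0.025  0.008]
```

View pics/s2.png

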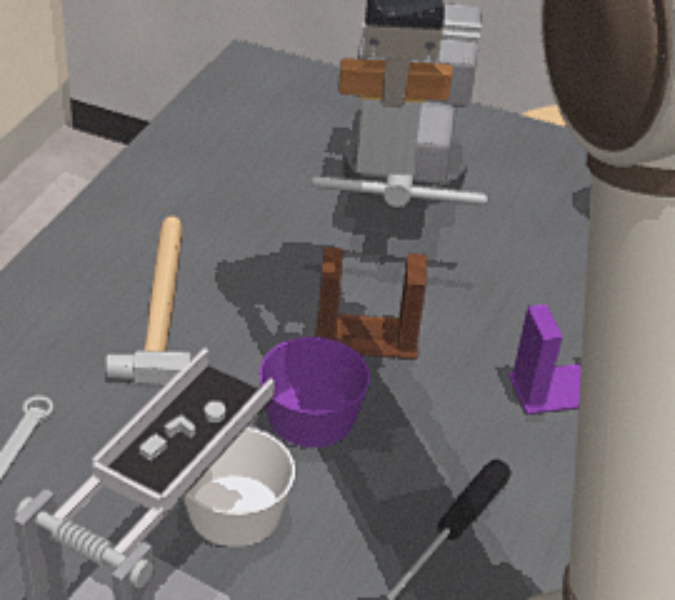

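```bash
cat >> h.py <<'E'
HG=np.array([.5745,.1415]); AD=84.2
DD=-np.array([np.cos(np.radians(AD)),np.sin(np.radians(AD))]); EE=np.array([-DD[1],DD[0]])
def panpos(r,zedge,v=0,L=.2765):
    xy=HG+r*DD+v*EE; return [xy[0],xy[1],zedge+L]
E
python3 - <<'E'
from h import *
t=panpos(.082,.213); M=rot(AD-180); print(t,row(t,M))
E
```

```text
[np.float64(0.5662133836309984), np.float64(0.059919781876039344), 0.48950000000000005] [-0.0125 -1.861  -0.8738  0.0745  0.      0.    ]
```

Emit:
{"fn": "apply_moves", "kwargs": {"targets": [[-0.01, -0.13, -0.06, 0.005, 0, 0], [-0.01, -0.33, -0.155, 0.015, 0, 0], [-0.01, -0.53, -0.25, 0.02, 0, 0], [-0.01, -0.73, -0.34, 0.03, 0, 0], [-0.0125, -0.93, -0.437, 0.0375, 0, 0]]}}

```text
time: 4.85
tool_pos: [0.5512, -0.1438, 0.4884]
tcp_rot: [-0.705, -0.046, 0.706, -0.045]
contact_force: [0.2, -0.8, -0.5]
gripper_width: 0.0195
```

```bash
python3 - <<'E'
from h import *
did([-0.0125, -0.93, -0.437, 0.0375, 0, 0])
t=panpos(.082,.213); M=rot(AD-180); print(t,row(t,M))
E
```

```text
[np.float64(0.5662133836309984), np.float64(0.059919781876039344), 0.48950000000000005] [ 0.     -1.0072 -0.2074  0.037   0.      0.    ]
```

Emit:
{"fn": "apply_moves", "kwargs": {"targets": [[0, -0.22, -0.045, 0.01, 0, 0], [0, -0.46, -0.095, 0.02, 0, 0], [0, -0.7, -0.145, 0.03, 0, 0], [0, -0.88, -0.182, 0.037, 0, 0], [0, -1.0, -0.207, 0.037, 0, 0]]}}

```text
time: 5.35
tool_pos: [0.5661, 0.061, 0.4886]
tcp_rot: [-0.706, 0.035, 0.707, 0.036]
contact_force: [-0.7, -0.2, -1.2]
gripper_width: 0.02
```

```bash
python3 - <<'E'
from h import *
did([0, -1.0, -0.207, 0.037, 0, 0])
t=panpos(.082,.175); M=rot(AD-180); print(t,row(t,M))
E
```

```text
[np.float64(0.5662133836309984), np.float64(0.059919781876039344), 0.4515] [ 0.19   -0.0071  0.0013 -0.      0.      0.    ]
```

Emit:
{"fn": "apply_moves", "kwargs": {"targets": [[0.02, -0.007, 0, 0, 0, 0], [0.04, -0.007, 0, 0, 0, 0], [0.06, -0.007, 0, 0, 0, 0], [0.07, -0.007, 0, 0, 0, 0], [0.08, -0.007, 0, 0, 0, 0]]}}

```text
time: 5.85
tool_pos: [0.5666, 0.0586, 0.4728]
tcp_rot: [-0.706, 0.036, 0.706, 0.036]
contact_force: [-0.8, -0.6, -1.0]
gripper_width: 0.0197
```

```bash
cat > look.py <<'E'
from h import *
from rig import bot,imaging
n=sys.argv[1]
s=bot.get_state(); print(np.round(s["tool_pos"],4),np.round(s["contact_force"],2),s["time"],s["gripper_width"])
p=imaging.get_image("side"); cv2.imwrite(f"pics/side{n}.png",cv2.resize(p["color"][130:330,230:430],None,fx=3,fy=3,interpolation=cv2.INTER_CUBIC)); pickle.dump(p,open(f"side{n}.pkl","wb"))
q=imaging.get_image("top"); cv2.imwrite(f"pics/top{n}.png",cv2.resize(q["color"][180:300,220:420],None,fx=4,fy=4,interpolation=cv2.INTER_CUBIC)); pickle.dump(q,open(f"top{n}.pkl","wb"))
W=cloud(p); r=(W[...,:2]-HG)@DD; v=(W[...,:2]-HG)@EE; z=W[...,2]
# blade
t=getc()[0]; rt=(t[:2]-HG)@DD; vt=(t[:2]-HG)@EE; print("cmd r,v,z",np.round([rt,vt,t[2]],4))
m=(abs(r-rt)<.012)&(abs(v)<.06)&(z>t[2]-.29)&(z<t[2]-.19)
print("blade/handle pts",m.sum(), "v",np.round(np.percentile(v[m],[1,5,95,99]),4),"r",np.round(np.percentile(r[m],[5,50,95]),4),"zmin",np.round(np.percentile(z[m],[1,3,10]),4))
# pan walls tilt: top surfaces of side walls: fit line z-vs-r by upper envelope
for nm,lo,hi in(("near",-.042,-.028),("far",.028,.042)):
    rs=[];zs=[]
    for a in np.arange(.10,.215,.006):
        k=(v>lo)&(v<hi)&(r>a)&(r<a+.006)&(z>.07)&(z<.2)
        if k.sum()>4: rs.append(a+.003); zs.append(np.percentile(z[k],90))
    if len(rs)>5:
        c=np.polyfit(rs,zs,1); i=abs(np.polyval(c,rs)-zs)<.004; c=np.polyfit(np.array(rs)[i],np.array(zs)[i],1); print(nm,"tilt",-np.arctan(c[0]).round(4),"n",i.sum(),"z at 0",round(c[1],4))
E
python3 look.py 3
```

```text
[0.5666 0.0586 0.4728] [-0.82 -0.61 -0.97] 5.85 0.019710799151537565
cmd r,v,z [8.340e-02 3.000e-04 4.895e-01]
blade/handle pts 698 v [-0.0511 -0.0474  0.0229  0.0261] r [0.0732 0.0817 0.0839] zmin [0.2011 0.2034 0.2095]
near tilt 0.0099 n 20 z at 0 0.1833
```

View pics/side3.png

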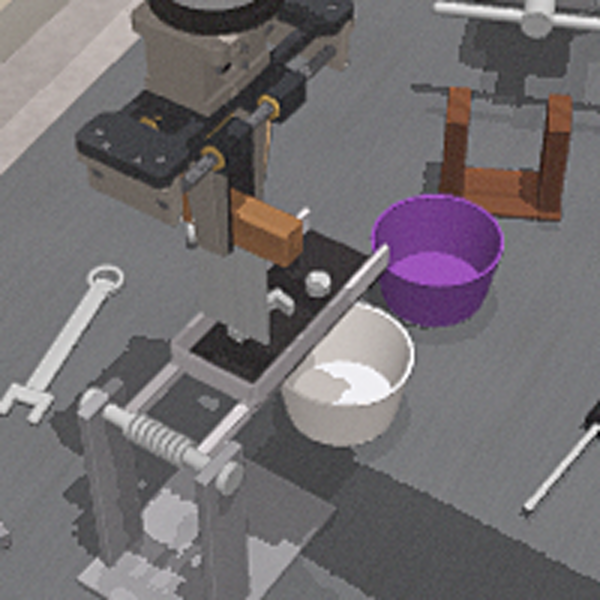

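View pics/top3.png

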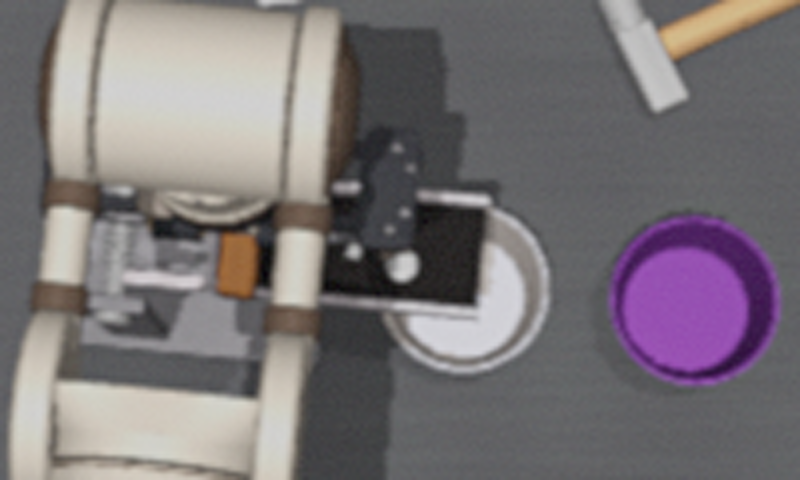

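```bash
python3 - <<'E'
from h import *
did([0.08,-.007,0,0,0,0])
for z in(.175,.165,.155): t=panpos(.082,z); M=rot(AD-180); print(t,row(t,M))
E
```

```text
[np.float64(0.5662133836309984), np.float64(0.059919781876039344), 0.4515] [ 1.1e-01 -1.0e-04  1.3e-03 -0.0e+00  0.0e+00  0.0e+00]
[np.float64(0.5662133836309984), np.float64(0.059919781876039344), 0.4415] [ 1.6e-01 -1.0e-04  1.3e-03 -0.0e+00  0.0e+00  0.0e+00]
[np.float64(0.5662133836309984), np.float64(0.059919781876039344), 0.4315] [ 2.1e-01 -1.0e-04  1.3e-03 -0.0e+00  0.0e+00  0.0e+00]
```

Emit:
{"fn": "apply_moves", "kwargs": {"targets": [[0.03, 0, 0, 0, 0, 0], [0.06, 0, 0, 0, 0, 0], [0.085, 0, 0, 0, 0, 0], [0.1, 0, 0, 0, 0, 0], [0.11, 0, 0, 0, 0, 0]]}}

```text
time: 6.45
tool_pos: [0.5665, 0.0597, 0.4506]
tcp_rot: [-0.706, 0.036, 0.706, 0.036]
contact_force: [-0.6, 0.5, -1.6]
gripper_width: 0.0196
```

Emit:
{"fn": "apply_moves", "kwargs": {"targets": [[0.005, 0, 0, 0, 0, 0], [0.01, 0, 0, 0, 0, 0], [0.015, 0, 0, 0, 0, 0], [0.02, 0, 0, 0, 0, 0], [0.025, 0, 0, 0, 0, 0]]}}

```text
time: 6.95
tool_pos: [0.5666, 0.0596, 0.4462]
tcp_rot: [0.706, -0.036, -0.706, -0.036]
contact_force: [0.7, -0.5, -0.7]
gripper_width: 0.0198
```

```bash
python3 - <<'E'
from h import *
did([0.11,0,0,0,0,0]);did([0.025,0,0,0,0,0])
E
python3 look.py 4
```

```text
[0.5666 0.0596 0.4462] [ 0.66 -0.49 -0.65] 6.95 0.019835665355627953
cmd r,v,z [8.200e-02 3.000e-04 4.465e-01]
blade/handle pts 803 v [-0.0369 -0.0356  0.0314  0.0336] r [0.0739 0.0807 0.0849] zmin [0.1614 0.1625 0.1641]
near tilt 0.0032 n 20 z at 0 0.1827
far tilt 0.0744 n 6 z at 0 0.197
```

View pics/side4.png

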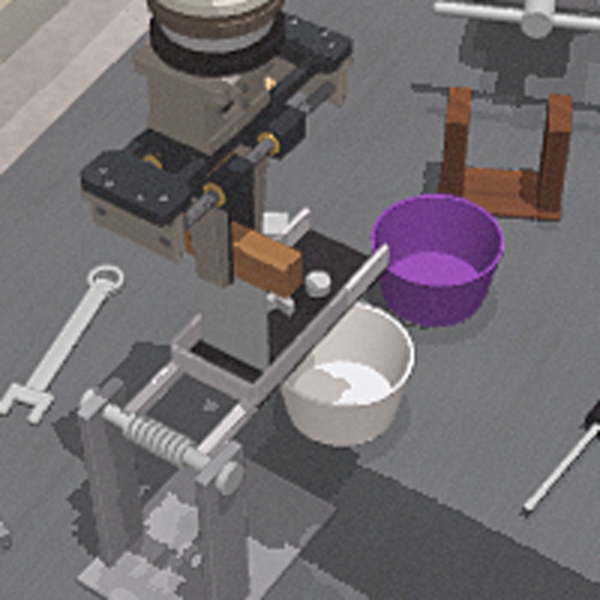

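Emit:
{"fn": "apply_moves", "kwargs": {"targets": [[0.005, 0, 0, 0, 0, 0], [0.01, 0, 0, 0, 0, 0], [0.015, 0, 0, 0, 0, 0], [0.02, 0, 0, 0, 0, 0], [0.025, 0, 0, 0, 0, 0]]}}

```text
time: 7.55
tool_pos: [0.5666, 0.0596, 0.4411]
tcp_rot: [-0.706, 0.036, 0.706, 0.036]
contact_force: [0.0, -0.3, -2.4]
gripper_width: 0.0195
```

Emit:
{"fn": "apply_moves", "kwargs": {"targets": [[0.005, 0, 0, 0, 0, 0], [0.01, 0, 0, 0, 0, 0], [0.015, 0, 0, 0, 0, 0], [0.02, 0, 0, 0, 0, 0], [0.025, 0, 0, 0, 0, 0]]}}

```text
time: 8.05
tool_pos: [0.5666, 0.0596, 0.4365]
tcp_rot: [0.706, -0.036, -0.706, -0.036]
contact_force: [-0.9, -0.0, 1.5]
gripper_width: 0.0201
```

Emit:
{"fn": "apply_moves", "kwargs": {"targets": [[0.005, 0, 0, 0, 0, 0], [0.01, 0, 0, 0, 0, 0], [0.015, 0, 0, 0, 0, 0], [0.02, 0, 0, 0, 0, 0], [0.025, 0, 0, 0, 0, 0]]}}

```text
time: 8.55
tool_pos: [0.5666, 0.0597, 0.4312]
tcp_rot: [0.706, -0.036, -0.706, -0.036]
contact_force: [-0.3, 1.8, 1.4]
gripper_width: 0.0199
```

```bash
python3 - <<'E'
from h import *
did([0.075,0,0,0,0,0])
E
python3 look.py 5
```

```text
[0.5666 0.0597 0.4312] [-0.25  1.79  1.41] 8.55 0.019896216393259097
cmd r,v,z [8.200e-02 3.000e-04 4.315e-01]
blade/handle pts 691 v [-0.0372 -0.036   0.0315  0.0344] r [0.0747 0.0806 0.0845] zmin [0.154  0.1548 0.1574]
near tilt 0.1123 n 20 z at 0 0.1841
far tilt 0.1359 n 6 z at 0 0.1903
```

Emit:
{"fn": "apply_moves", "kwargs": {"targets": [[0.01, 0, 0, 0, 0, 0], [0.02, 0, 0, 0, 0, 0], [0.03, 0, 0, 0, 0, 0], [0.04, 0, 0, 0, 0, 0], [0.05, 0, 0, 0, 0, 0]]}}

```text
time: 9.15
tool_pos: [0.5667, 0.0596, 0.4213]
tcp_rot: [0.706, -0.036, -0.706, -0.036]
contact_force: [0.7, 1.7, 3.5]
gripper_width: 0.0194
```

Emit:
{"fn": "apply_moves", "kwargs": {"targets": [[0.01, 0, 0, 0, 0, 0], [0.02, 0, 0, 0, 0, 0], [0.03, 0, 0, 0, 0, 0], [0.035, 0, 0, 0, 0, 0], [0.035, 0, 0, 0, 0, 0]]}}

```text
time: 9.65
tool_pos: [0.5666, 0.0595, 0.4142]
tcp_rot: [0.706, -0.036, -0.706, -0.036]
contact_force: [0.7, 1.2, 4.0]
gripper_width: 0.0199
```

```bash
python3 - <<'E'
from h import *
did([0.085,0,0,0,0,0])
E
python3 look.py 6
```

```text
[0.5666 0.0595 0.4142] [0.74 1.19 3.99] 9.65 0.019894722283643272
cmd r,v,z [8.200e-02 3.000e-04 4.145e-01]
blade/handle pts 633 v [-0.0369 -0.0359  0.0315  0.0341] r [0.0762 0.081  0.0855] zmin [0.1362 0.1388 0.1422]
near tilt 0.2991 n 19 z at 0 0.1825
```

View pics/side6.png

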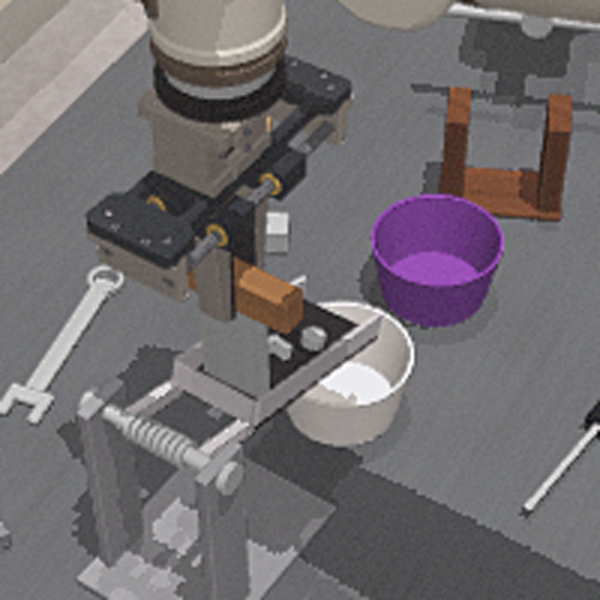

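Emit:
{"fn": "apply_moves", "kwargs": {"targets": [[0.01, 0.02, 0, 0, 0, 0], [0.018, 0.045, 0, 0, 0, 0], [0.026, 0.07, 0, 0, 0, 0], [0.034, 0.095, 0, 0, 0, 0], [0.042, 0.12, 0, 0, 0, 0]]}}

```text
time: 10.25
tool_pos: [0.564, 0.0352, 0.4054]
tcp_rot: [-0.706, 0.036, 0.706, 0.036]
contact_force: [0.3, 1.3, 1.1]
gripper_width: 0.0201
```

Emit:
{"fn": "apply_moves", "kwargs": {"targets": [[0.008, 0.025, 0, 0, 0, 0], [0.016, 0.05, 0, 0, 0, 0], [0.024, 0.075, 0, 0, 0, 0], [0.032, 0.1, 0, 0, 0, 0], [0.038, 0.12, 0, 0, 0, 0]]}}

```text
time: 10.75
tool_pos: [0.5616, 0.0115, 0.3979]
tcp_rot: [-0.706, 0.036, 0.706, 0.036]
contact_force: [0.6, 0.9, 1.6]
gripper_width: 0.0197
```

```bash
python3 - <<'E'
from h import *
did([0.08,0.24,0,0,0,0])
E
python3 look.py 7
```

```text
[0.5616 0.0115 0.3979] [0.61 0.93 1.57] 10.75 0.01969083565286531
cmd r,v,z [1.300e-01 2.000e-04 3.985e-01]
blade/handle pts 671 v [-0.0371 -0.0359  0.0314  0.0336] r [0.1208 0.129  0.1334] zmin [0.1203 0.1216 0.1244]
near tilt 0.3177 n 14 z at 0 0.1842
far tilt 0.3613 n 6 z at 0 0.1894
```

View pics/side7.png

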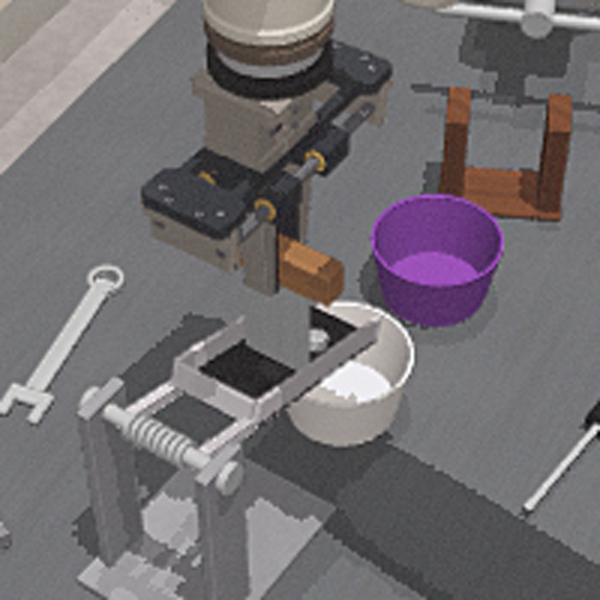

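View pics/top7.png

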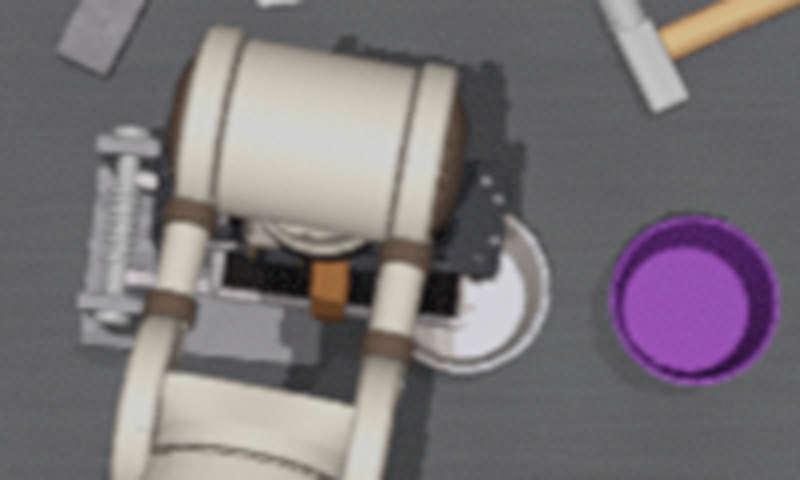

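Emit:
{"fn": "apply_moves", "kwargs": {"targets": [[0.008, 0.025, 0, 0, 0, 0], [0.016, 0.05, 0, 0, 0, 0], [0.024, 0.075, 0, 0, 0, 0], [0.032, 0.1, 0, 0, 0, 0], [0.04, 0.125, 0, 0, 0, 0]]}}

```text
time: 11.35
tool_pos: [0.5591, -0.0135, 0.39]
tcp_rot: [-0.706, 0.036, 0.706, 0.036]
contact_force: [-0.6, 1.2, 1.6]
gripper_width: 0.0201
```

Emit:
{"fn": "apply_moves", "kwargs": {"targets": [[0.008, 0.025, 0, 0, 0, 0], [0.016, 0.05, 0, 0, 0, 0], [0.024, 0.075, 0, 0, 0, 0], [0.032, 0.1, 0, 0, 0, 0], [0.04, 0.125, 0, 0, 0, 0]]}}

```text
time: 11.85
tool_pos: [0.5566, -0.0383, 0.382]
tcp_rot: [-0.706, 0.036, 0.706, 0.036]
contact_force: [-0.1, 1.2, 0.1]
gripper_width: 0.0198
```

```bash
python3 - <<'E'
from h import *
did([0.08,0.25,0,0,0,0])
E
python3 look.py 8
```

```text
[ 0.5566 -0.0383  0.382 ] [-0.1   1.19  0.1 ] 11.85 0.019755783622974046
cmd r,v,z [1.800e-01 2.000e-04 3.825e-01]
blade/handle pts 657 v [-0.0374 -0.0361  0.0308  0.033 ] r [0.1706 0.179  0.1829] zmin [0.1053 0.1059 0.1085]
near tilt 0.2643 n 4 z at 0 0.1776
far tilt 0.3038 n 15 z at 0 0.1815
```

View pics/side8.png

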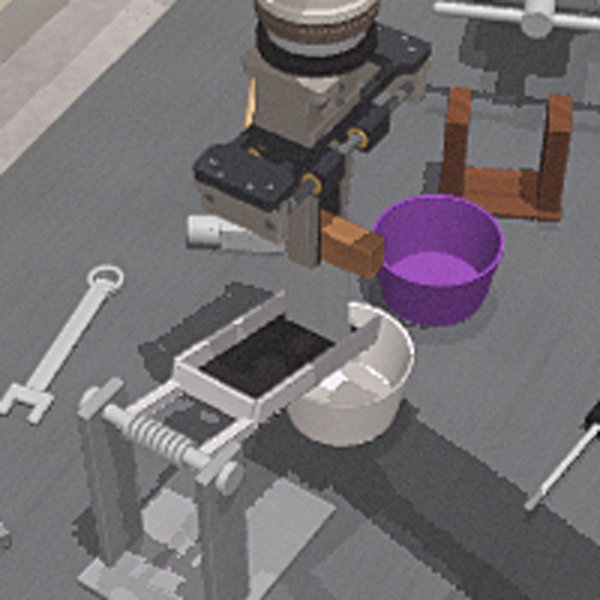

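View pics/top8.png

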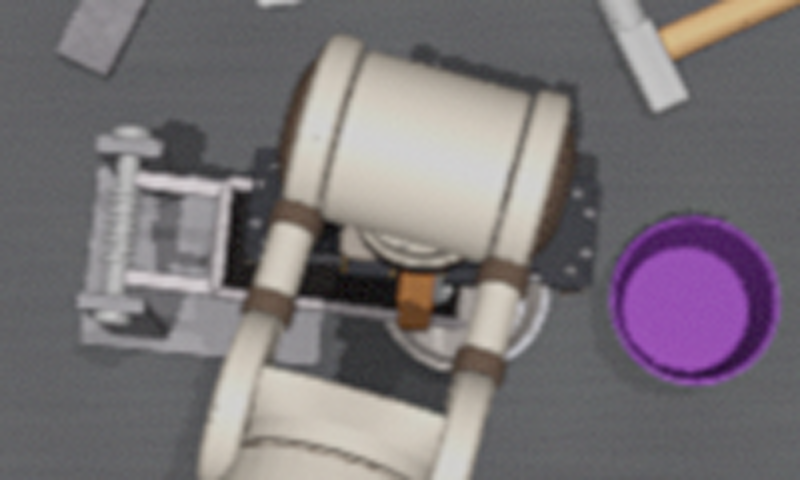

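Emit:
{"fn": "apply_moves", "kwargs": {"targets": [[0.007, 0.02, 0, 0, 0, 0], [0.014, 0.04, 0, 0, 0, 0], [0.021, 0.06, 0, 0, 0, 0], [0.028, 0.08, 0, 0, 0, 0], [0.034, 0.1, 0, 0, 0, 0]]}}

```text
time: 12.45
tool_pos: [0.5546, -0.0581, 0.3752]
tcp_rot: [-0.706, 0.036, 0.706, 0.036]
contact_force: [-0.1, 0.6, -0.4]
gripper_width: 0.0195
```

Emit:
{"fn": "apply_moves", "kwargs": {"targets": [[0.004, 0.01, 0, 0, 0, 0], [0.007, 0.02, 0, 0, 0, 0], [0.011, 0.03, 0, 0, 0, 0], [0.014, 0.04, 0, 0, 0, 0], [0.014, 0.04, 0, 0, 0, 0]]}}

```text
time: 12.95
tool_pos: [0.5538, -0.066, 0.3725]
tcp_rot: [0.706, -0.036, -0.706, -0.036]
contact_force: [-0.4, 0.2, 1.7]
gripper_width: 0.0197
```

```bash
python3 - <<'E'
from h import *
did([0.048,0.14,0,0,0,0])
E
python3 look.py 9
```

```text
[ 0.5538 -0.066   0.3725] [-0.41  0.2   1.71] 12.95 0.019735715082236916
cmd r,v,z [2.080e-01 2.000e-04 3.729e-01]
blade/handle pts 615 v [-0.037  -0.0327  0.0302  0.0329] r [0.1988 0.2069 0.2096] zmin [0.0961 0.0973 0.0997]
near tilt 0.2872 n 5 z at 0 0.1786
far tilt 0.3105 n 19 z at 0 0.182
```

View pics/side9.png

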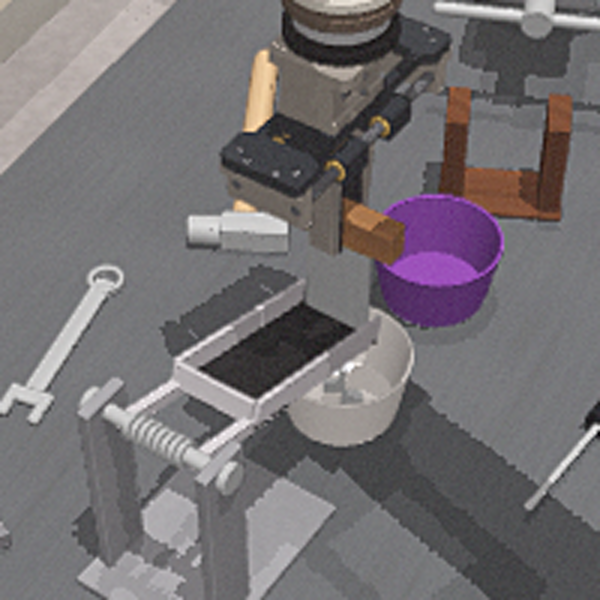

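View pics/top9.png

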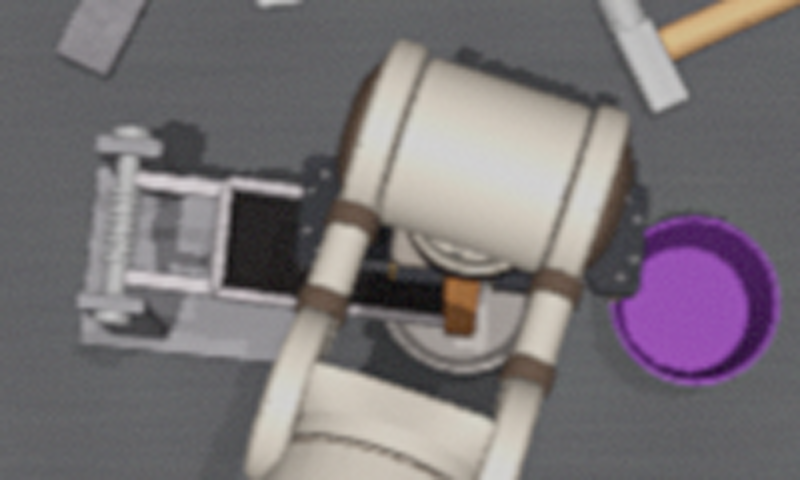

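```bash
python3 - <<'E'
from h import *
from rig import imaging
p=imaging.get_image("wrist"); cv2.imwrite("pics/w9.png",p["color"])
q=imaging.get_image("side"); cv2.imwrite("pics/s9b.png",cv2.resize(q["color"][215:285,320:390],None,fx=8,fy=8,interpolation=cv2.INTER_CUBIC))
E
```

```text
(no output)
```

View pics/w9.png

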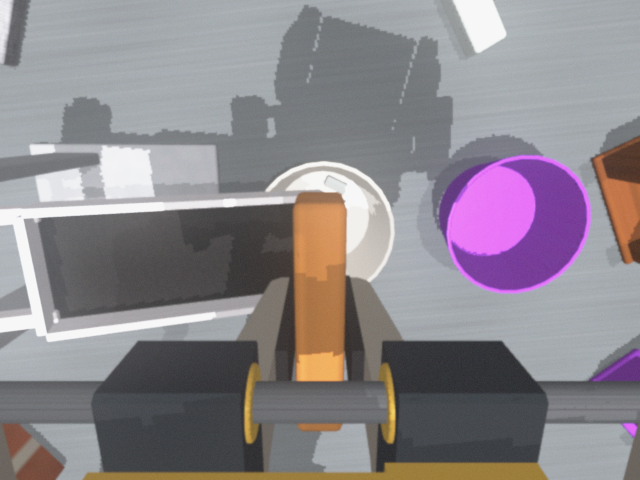

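View pics/s9b.png

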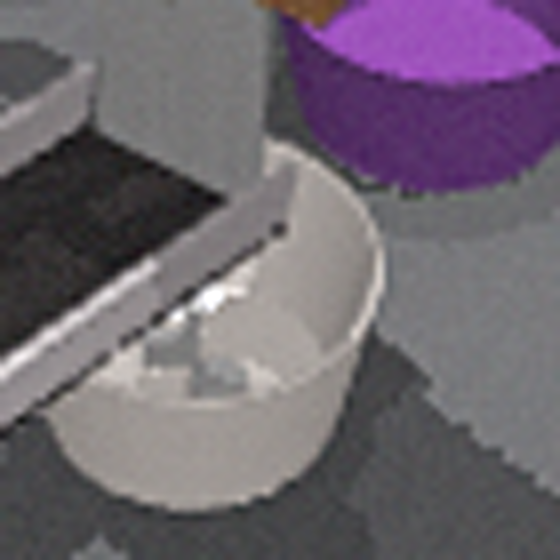

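Emit:
{"fn": "apply_moves", "kwargs": {"targets": [[0.002, 0.005, 0, 0, 0, 0], [0.003, 0.01, 0, 0, 0, 0], [0.003, 0.01, 0, 0, 0, 0], [0.003, 0.01, 0, 0, 0, 0], [0.003, 0.01, 0, 0, 0, 0]]}}

```text
time: 13.65
tool_pos: [0.5536, -0.0677, 0.372]
tcp_rot: [0.706, -0.036, -0.706, -0.036]
contact_force: [0.1, 1.6, 1.2]
gripper_width: 0.0194
```

```bash
python3 - <<'E'
from h import *
did([0.003,0.01,0,0,0,0])
E
python3 look.py 10; python3 - <<'E'
import cv2,pickle
from rig import nets,imaging
q=imaging.get_image("side"); c=q["color"].copy()
for l in ("slug_c","barend_c","angle_c"):
    for r in nets.trace(q,l)[:4]: print(l,round(r["p"],2),r["uv"],r["region"].sum())
cv2.imwrite("pics/s10b.png",cv2.resize(c[215:285,320:390],None,fx=8,fy=8,interpolation=cv2.INTER_CUBIC))
E
```

```text
[ 0.5536 -0.0677  0.372 ] [0.1  1.56 1.24] 13.65 0.019352779208067324
cmd r,v,z [2.100e-01 2.000e-04 3.723e-01]
blade/handle pts 603 v [-0.0371 -0.029   0.0295  0.0335] r [0.2012 0.2084 0.2112] zmin [0.0956 0.0966 0.0993]
near tilt -0.1213 n 4 z at 0 0.1248
far tilt 0.3108 n 19 z at 0 0.1822
slug_c 0.62 [399.4, 186.6] 930
```

View pics/s10b.png

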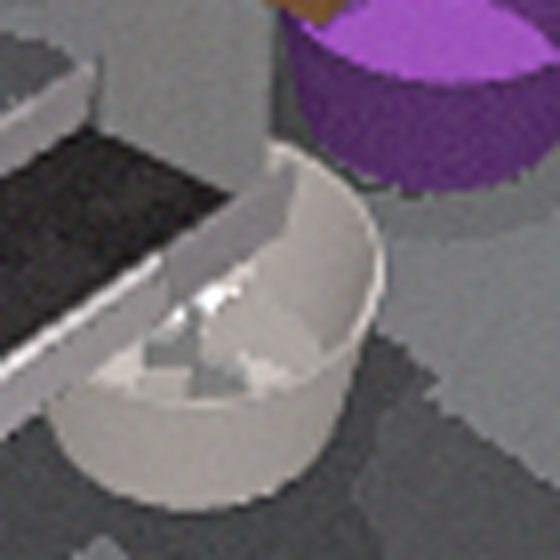

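```bash
python3 - <<'E'
from h import *
p=pickle.load(open("side10.pkl","rb")); W=cloud(p); r=(W[...,:2]-HG)@DD; v=(W[...,:2]-HG)@EE; z=W[...,2]
for nm,k in (("wall",(v>-.041)&(v<-.030)&(z>.085)&(z<.125)&(r>.15)&(r<.24)),("far wall",(v>.029)&(v<.041)&(z>.085)&(z<.125)&(r>.15)&(r<.24)),("blade",(v>-.027)&(v<.027)&(z>.115)&(z<.17)&(r>.18)&(r<.24))):
    print(nm,k.sum(),np.round(np.percentile(r[k],[5,50,90,95,98,100]),4))
E
```

```text
wall 113 [0.1548 0.1861 0.2062 0.2085 0.211  0.2139]
far wall 116 [0.1533 0.1854 0.2062 0.21   0.2137 0.2157]
blade 333 [0.2068 0.2087 0.2105 0.2108 0.2115 0.2132]
```

Emit:
{"fn": "apply_moves", "kwargs": {"targets": [[-0.04, 0, 0, 0, 0, 0], [-0.09, 0, 0, 0, 0, 0], [-0.14, 0, 0, 0, 0, 0], [-0.19, 0, 0, 0, 0, 0], [-0.24, 0, 0, 0, 0, 0]]}}

```text
time: 14.45
tool_pos: [0.5536, -0.0678, 0.4212]
tcp_rot: [0.706, -0.036, -0.706, -0.036]
contact_force: [0.5, -0.7, -0.4]
gripper_width: 0.0198
```

Emit:
{"fn": "apply_moves", "kwargs": {"targets": [[-0.05, 0, 0, 0, 0, 0], [-0.1, 0, 0, 0, 0, 0], [-0.15, 0, 0, 0, 0, 0], [-0.22, 0, 0, 0, 0, 0], [-0.3, 0, 0, 0, 0, 0]]}}

```text
time: 14.95
tool_pos: [0.5535, -0.0676, 0.4805]
tcp_rot: [-0.706, 0.036, 0.707, 0.036]
contact_force: [0.3, -0.5, -1.6]
gripper_width: 0.0197
```

Emit:
{"fn": "apply_moves", "kwargs": {"targets": [[-0.04, 0.1, 0, 0, 0, 0], [-0.05, 0.3, 0, 0, 0, 0], [-0.05, 0.5, 0, 0, 0, 0], [-0.05, 0.75, 0, 0, 0, 0], [-0.05, 1.0, 0, 0, 0, 0]]}}

```text
time: 15.45
tool_pos: [0.533, -0.268, 0.4907]
tcp_rot: [0.706, -0.035, -0.706, -0.036]
contact_force: [0.4, 0.3, -1.9]
gripper_width: 0.0198
```

```bash
python3 - <<'E'
from h import *
did([-0.54,0,0,0,0,0]);did([-.05,1,0,0,0,0])
M=rot(-69.1); print(getc()[0],row([.5365,-.3502,.487],M))
E
python3 look.py 11
```

```text
[ 0.53325783 -0.26644079  0.4903    ] [ 0.0165  0.415  -0.0585 -0.0742  0.      0.    ]
[ 0.533  -0.268   0.4907] [ 0.38  0.26 -1.92] 15.45 0.019781481454115568
cmd r,v,z [4.100e-01 2.000e-04 4.903e-01]
blade/handle pts 634 v [-0.0286 -0.0266  0.0238  0.0258] r [0.4072 0.4103 0.4134] zmin [0.2157 0.2172 0.2234]
near tilt 0.0014 n 20 z at 0 0.1825
far tilt 0.001 n 20 z at 0 0.1817
```

View pics/side11.png

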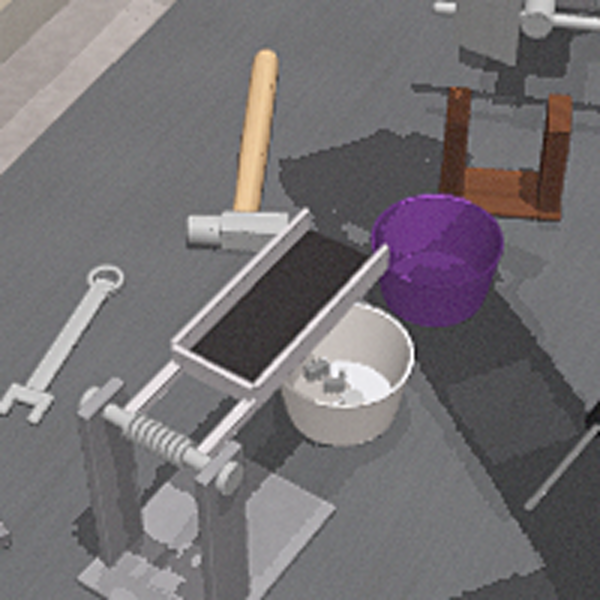

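View pics/top11.png

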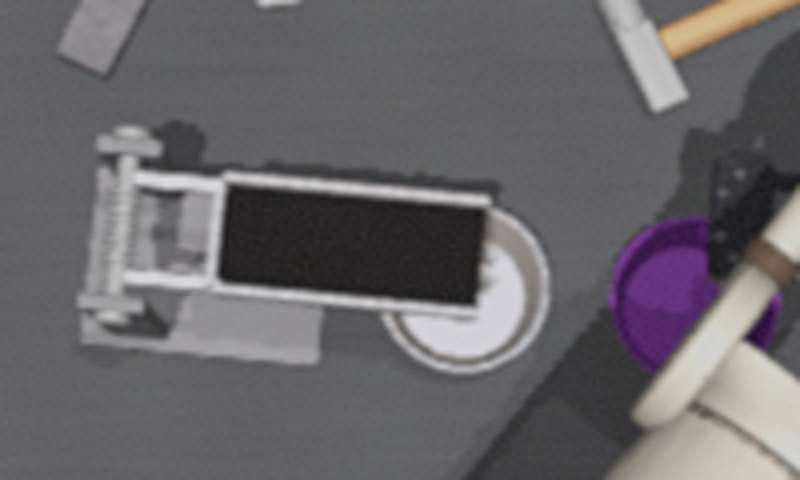

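Emit:
{"fn": "apply_moves", "kwargs": {"targets": [[0.005, 0.06, -0.01, -0.015, 0, 0], [0.01, 0.16, -0.025, -0.03, 0, 0], [0.015, 0.27, -0.04, -0.045, 0, 0], [0.0165, 0.36, -0.05, -0.06, 0, 0], [0.0165, 0.415, -0.0585, -0.0742, 0, 0]]}}

```text
time: 16.05
tool_pos: [0.5366, -0.3511, 0.4868]
tcp_rot: [-0.695, -0.13, 0.695, -0.129]
contact_force: [0.2, -0.4, -1.3]
gripper_width: 0.0196
```

Emit:
{"fn": "apply_moves", "kwargs": {"targets": [[0, 0, 0, 0, 0, 0], [0, 0, 0, 0, 0, 0], [0, 0, 0, 0, 0, 0], [0, 0, 0, 0, 0, 0], [0, 0, 0, 0, 0, 0]]}}

```text
time: 16.55
tool_pos: [0.5367, -0.3499, 0.4869]
tcp_rot: [0.695, 0.128, -0.695, 0.128]
contact_force: [-0.1, 0.3, -2.2]
gripper_width: 0.02
```

```bash
python3 - <<'E'
from h import *
from rig import bot,imaging
did([0.0165, 0.415, -0.0585, -0.0742, 0, 0])
s=bot.get_state(); print(s["tool_pos"],s["time"],getc()[0],row([.5365,-.3502,.487],rot(-69.1)))
a=np.radians(20.9)
for f in("side2.pkl",None):
    p=pickle.load(open(f,"rb")) if f else imaging.get_image("side")
    H=getc()[0]; W=cloud(p)
    e=np.array([np.cos(a),np.sin(a)]); n=np.array([-e[1],e[0]])
    U=(W[...,:2]-H[:2])@e; V=(W[...,:2]-H[:2])@n; z=W[...,2]
    h=(abs(U)<.06)&(abs(V)<.03)&(z>.303)&(z<.334); b=(abs(U)<.035)&(abs(V)<.03)&(z>.2)&(z<.29)
    for q in(h,b):
        print(q.sum(),"U",np.round(np.percentile(U[q],[1,50,99]),4),"V",np.round(np.percentile(V[q],[5,50,95]),4),"z",np.round(np.percentile(z[q],[1,99]),4))
    print("blade V slope",np.round(np.polyfit(z[b],V[b],1)[0],4),"handle z-U slope",np.round(np.polyfit(U[h],z[h],1)[0],4),"V-U",np.round(np.polyfit(U[b],V[b],1)[0],4))
E
```

```text
[ 0.53669581 -0.34986693  0.48692453] 16.55 [ 0.53649548 -0.35019882  0.487     ] [-0.  0. -0.  0.  0.  0.]
613 U [-0.0496 -0.0006  0.0479] V [-0.0037  0.0098  0.025 ] z [0.3039 0.333 ]
627 U [-0.0271 -0.0008  0.0255] V [-0.0023  0.0015  0.0048] z [0.2149 0.2881]
blade V slope 0.0123 handle z-U slope -0.0004 V-U 0.0035
578 U [-0.0501 -0.0009  0.0484] V [-0.0035  0.0106  0.0261] z [0.3035 0.3326]
648 U [-0.0272 -0.0008  0.0258] V [-0.0012  0.0023  0.0055] z [0.2116 0.2889]
blade V slope 0.0069 handle z-U slope 0.0059 V-U 0.0103
```

Emit:
{"fn": "apply_moves", "kwargs": {"targets": [[0.1, 0, 0, 0, 0, 0], [0.3, 0, 0, 0, 0, 0], [0.5, 0, 0, 0, 0, 0], [0.65, 0, 0, 0, 0, 0], [0.75, 0, 0, 0, 0, 0]]}}

```text
time: 17.1
tool_pos: [0.536, -0.3497, 0.3335]
tcp_rot: [-0.695, -0.129, 0.696, -0.127]
contact_force: [0.5, 0.2, -1.7]
gripper_width: 0.0198
```

Emit:
{"fn": "apply_moves", "kwargs": {"targets": [[0.07, 0, 0, 0, 0, 0], [0.14, 0, 0, 0, 0, 0], [0.19, 0, 0, 0, 0, 0], [0.22, 0, 0, 0, 0, 0], [0.235, 0, 0, 0, 0, 0]]}}

```text
time: 17.6
tool_pos: [0.5367, -0.3505, 0.2896]
tcp_rot: [0.695, 0.128, -0.695, 0.128]
contact_force: [0.2, 0.4, -1.6]
gripper_width: 0.0199
```

Emit:
{"fn": "apply_moves", "kwargs": {"targets": [[0.004, 0, 0, 0, 0, 0], [0.008, 0, 0, 0, 0, 0], [0.012, 0, 0, 0, 0, 0], [0.014, 0, 0, 0, 0, 0], [0.014, 0, 0, 0, 0, 0]]}}

```text
time: 18.1
tool_pos: [0.5366, -0.3505, 0.2871]
tcp_rot: [0.695, 0.128, -0.695, 0.128]
contact_force: [0.0, 0.3, -1.4]
gripper_width: 0.0198
```

```bash
python3 - <<'E'
from h import *
from rig import bot,imaging
did([.999,0,0,0,0,0]); s=bot.get_state(); print(getc()[0],s["tool_pos"],s["contact_force"])
p=imaging.get_image("side"); cv2.imwrite("pics/s12.png",cv2.resize(p["color"][100:260,330:500],None,fx=3.5,fy=3.5,interpolation=cv2.INTER_CUBIC))
E
```

```text
[ 0.53649548 -0.35019882  0.2872    ] [ 0.53661658 -0.35047308  0.28705263] [ 0.04632122  0.31645162 -1.38975977]
```

View pics/s12.png

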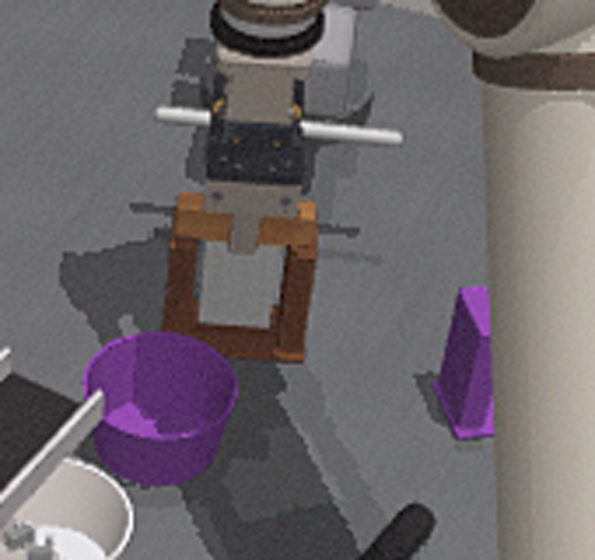

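Emit:
{"fn": "apply_moves", "kwargs": {"targets": [[0, 0, 0, 0, 0, 0], [0, 0, 0, 0, 0, 0], [0, 0, 0, 0, 0, 0], [0, 0, 0, 0, 0, 0], [0, 0, 0, 0, 0, 0]], "claw": 1}}

```text
time: 18.65
tool_pos: [0.5366, -0.3505, 0.287]
tcp_rot: [0.695, 0.128, -0.695, 0.128]
contact_force: [-0.7, 0.2, 0.9]
gripper_width: 0.0574
```

Emit:
{"fn": "apply_moves", "kwargs": {"targets": [[0, 0, 0, 0, 0, 0], [0, 0, 0, 0, 0, 0], [0, 0, 0, 0, 0, 0], [0, 0, 0, 0, 0, 0], [0, 0, 0, 0, 0, 0]]}}

```text
time: 19.15
tool_pos: [0.5366, -0.3505, 0.2869]
tcp_rot: [0.695, 0.128, -0.695, 0.128]
contact_force: [-1.0, 0.3, 0.1]
gripper_width: 0.0913
```

Emit:
{"fn": "apply_moves", "kwargs": {"targets": [[-0.05, 0, 0, 0, 0, 0], [-0.2, 0, 0, 0, 0, 0], [-0.4, 0, 0, 0, 0, 0], [-0.6, 0, 0, 0, 0, 0], [-0.7, 0, 0, 0, 0, 0]]}}

```text
time: 19.65
tool_pos: [0.5369, -0.3507, 0.4326]
tcp_rot: [0.697, 0.126, -0.694, 0.13]
contact_force: [0.3, -0.6, 0.4]
gripper_width: 0.0918
```

Emit:
{"fn": "apply_moves", "kwargs": {"targets": [[0, 0, 0.2, 0, 0, 0], [0, 0, 0.4, 0, 0, 0], [0, 0, 0.6, 0, 0, 0], [0, 0, 0.8, 0, 0, 0], [0, 0, 0.9, 0, 0, 0]]}}

```text
time: 20.15
tool_pos: [0.366, -0.4155, 0.4279]
tcp_rot: [-0.695, -0.127, 0.696, -0.128]
contact_force: [0.8, 0.2, -0.0]
gripper_width: 0.0924
```

```bash
python3 - <<'E'
from h import *
from rig import bot,imaging
did([-.7,0,0,0,0,0]);did([0,0,.9,0,0,0])
p=imaging.get_image("side"); cv2.imwrite("pics/s13.png",cv2.resize(p["color"][130:330,230:450],None,fx=3,fy=3,interpolation=cv2.INTER_CUBIC))
t=imaging.get_image("top"); cv2.imwrite("pics/t13.png",t["color"])
for n,p in(("side",p),("top",t)):
    W=cloud(p); X,Y,Z=W[...,0],W[...,1],W[...,2]
    for lo,hi in((.118,.14),(.09,.108)):
        m=(abs(X-.535)<.08)&(abs(Y+.35)<.05)&(Z>lo)&(Z<hi); P=W[m]; print(n,len(P),np.median(P[:,2]),cv2.minAreaRect(P[:,:2].astype(np.float32)*1000))
    m=(abs(X-.545)<.08)&(abs(Y+.07)<.08)&(Z>.05)&(Z<.07)
    P=W[m][:,:2]; A=np.c_[2*P,np.ones(len(P))]; s=np.linalg.lstsq(A,(P**2).sum(1),rcond=None)[0]; print("cup",s[:2])
E
```

```text
side 289 0.1252317175051706 ((534.6156616210938, -348.1654052734375), (100.01403045654297, 27.410200119018555), 21.57561683654785)
side 240 0.09892663091261983 ((535.8856201171875, -352.26104736328125), (105.8817138671875, 54.481727600097656), 21.473751068115234)
cup [ 0.54785197 -0.06686574]
top 353 0.12806299274944344 ((536.4391479492188, -350.0738220214844), (99.3391342163086, 22.477073669433594), 20.8426513671875)
top 197 0.10078094898725021 ((537.4141235351562, -354.2559509277344), (105.85442352294922, 51.53533935546875), 20.831809997558594)
cup [ 0.5490308  -0.06830224]
```

View pics/s13.png

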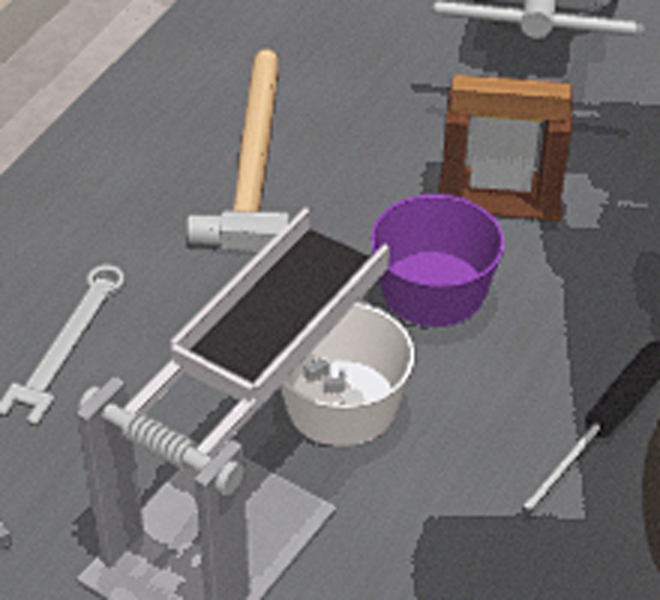

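View pics/t13.png

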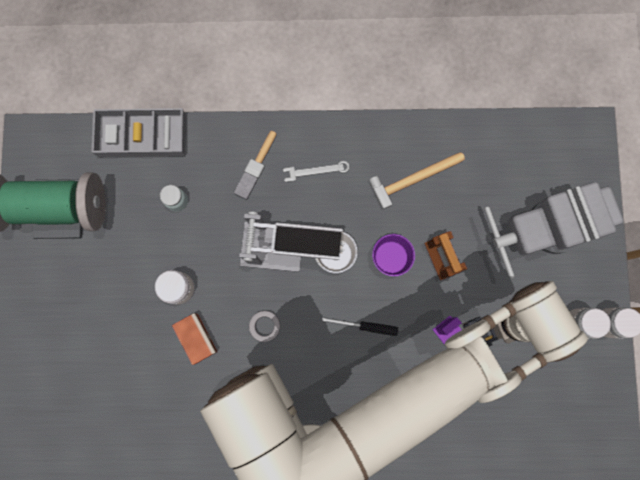

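```bash
python3 - <<'E'
from h import *
C=np.array([[1.20825673e-03,-2.72080203e-01,9.62273819e-01,1.88340540e-02],[9.99999129e-01,-1.82810863e-04,-1.30731489e-03,3.80500297e-04],[5.31608609e-04,9.62274560e-01,2.72079745e-01,-7.71902051e-02],[0,0,0,1]])
T=np.eye(4);T[:3,:3]=rot(AD-180);T[:3,3]=[.5538,-.066,.3725]
K=T@C
def ray(u,v,f,cx,cy,K,z):
    d=K[:3,:3]@[(u-cx)/f,(v-cy)/f,1]; o=K[:3,3]; return o+d*(z-o[2])/d[2]
print("wrist bar",ray(335,183,394.36,319.36,236.38,K,.012), "cup rim check",ray(393,230,394.36,319.36,236.38,K,.06))
p=pickle.load(open("side11.pkl","rb")); W=cloud(p)
c=p["color"]
for x,y in((315,370),(335,383),(345,396),(340,385)):
    u,v=int(230+x/3),int(130+y/3); print((x,y),W[v,u],c[v,u])
cv2.imwrite("pics/c11.png",cv2.resize(c[225:285,320:375],None,fx=10,fy=10,interpolation=cv2.INTER_CUBIC))
E
```

```text
wrist bar [ 0.58097263 -0.08233321  0.012     ] cup rim check [ 0.54732666 -0.12233278  0.06      ]
(315, 370) [ 0.57795227 -0.08014287  0.01122273] [130 130 129]
(335, 383) [ 0.55772969 -0.0724839   0.01513959] [144 145 147]
(345, 396) [ 0.54347484 -0.06566353  0.01169828] [203 202 205]
(340, 385) [ 0.55450641 -0.07673417  0.00899698] [125 126 124]
```

View pics/c11.png

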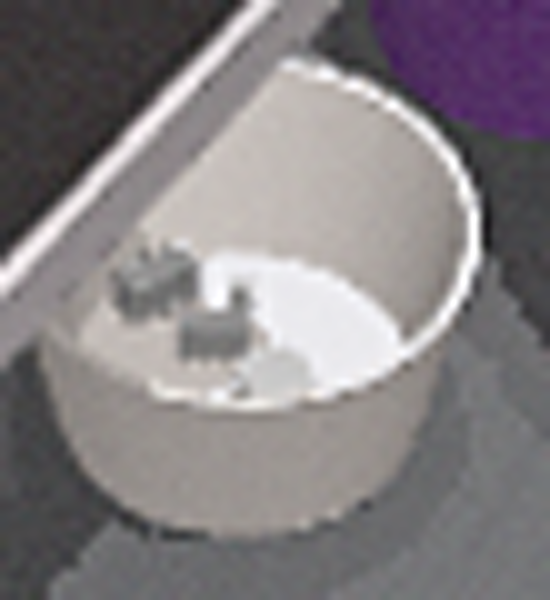

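The enlarged side crop shows all three offcuts in the cup: the bar end at (155,280), the angle at (220,325) and the slug, bright, at (280,365). I'm handing in now.

```bash
python3 - <<'E'
from rig import bot
s=bot.get_state(); print(s["time"],s["tool_pos"],abs(s["qd"]).max()); print(bot.job_done())
E
```

```text
20.25 [ 0.36649419 -0.41558186  0.42791006] 0.052531954546307075
the job is handed in; nothing more can be done
None
```

I took the scraper from the wooden rack and tipped the pan to about 0.30–0.32 rad (camera estimate). I kept it tipped while sweeping all three offcuts over the lip, let it come back level, and hung the scraper up again. I handed in at 20.25 s of the 64 s, and no verdict was reported.

**Last checks:**
- **Offcuts:** all three show in an enlarged side view of the white cup. It was taken with the pan back level, before the scraper was hung up; the final side view showed nothing changed in the cup. The slug only shows faintly, as a bright disc.
- **Pan:** measured level (about 0.001 rad) after I lifted the scraper.
- **Cup:** its rim is within about 0.5 mm of where it started.
- **Scraper:** its handle rests on both blocks, about 1 mm from where it hung at the start, with the gripper open and clear.
- **Bystanders:** those in view in the final top picture look unmoved.

**Disagreements and limits:**
- The top and side cameras differ by about 2 mm, which is within their calibration.
- Near the end of the sweep, the tilt read from the near wall was unusable because too few points were visible, so I relied on the far wall, which read 0.31 rad.
- Force readings at the wrist were noisy (about ±1 N), so I set the blade's depth mainly from the tilt seen by the camera. About 4 N showed while pressing.

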